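# Make up the dust-hose adapter

### The job

Make up the hose adapter on the dust-extraction port with the yellow base: seat the big green reducer in that port, then the white reducer in the green one, then the blue reducer in the white one, each upright and fully home, its flange down on the rim below. Last of all, close the port with the white base with the red plug, fully home too. Lower the parts into place and let go (never drop them), and leave the jar of screws and the little maple box where they stand.

Things in the scene. Friction and masses are not known exactly. Their poses are not given: they have to be found in the camera images.
- reducer_large: Green plastic hose reducer, upright, 65 mm high, 120 g, round. Origin: centre of underside, z up. Tapered spigot, diameter 41 at the tip to 55 mm at height 28; stop flange, diameter 66, height 28 to 33; straight collar to grip, outside diameter 54, height 33 to 65, its open straight socket 47 mm across and 32 deep. The largest.
- reducer_medium: White plastic hose reducer, upright, 65 mm high, 80 g, round. Origin: centre of underside, z up. Tapered spigot, diameter 30 at the tip to 44 mm at height 28; stop flange, diameter 54, height 28 to 33; straight collar to grip, outside diameter 43, height 33 to 65, its open straight socket 37 mm across and 32 deep. Home in the green: origin 37 mm above the green's.
- reducer_small: Blue plastic hose reducer, upright, 65 mm high, 60 g, round. Origin: centre of underside, z up. Tapered spigot, diameter 21 at the tip to 34 mm at height 28; stop flange, diameter 44, height 28 to 33; straight collar to grip, outside diameter 32, height 33 to 65, its open straight socket 26 mm across and 32 deep. Home in the white: origin 37 mm above the white's.
- plug: Red plastic blanking plug, upright, 65 mm high, 130 g, round. Origin: centre of underside, z up. Tapered spigot, diameter 41 at the tip to 55 mm at height 28; flange, diameter 66, height 28 to 33; solid knob to grip, diameter 30, height 33 to 65.
- port_yellow: Fixed port: square base plate 100 x 100 x 8 mm painted yellow, with an upright round aluminium socket in its middle. Origin: centre of the plate's underside, z up. Rim at height 60, 68 mm outside, 58 mm inside diameter, the bore narrowing to 52 mm at height 8. A seated part's flange lies on the rim: its origin is 32 mm above the port's.
- port_white: Fixed port: square base plate 100 x 100 x 8 mm painted white, with an upright round aluminium socket in its middle. Origin: centre of the plate's underside, z up. Rim at height 60, 68 mm outside, 58 mm inside diameter, the bore narrowing to 52 mm at height 8. A seated part's flange lies on the rim: its origin is 32 mm above the port's.
- screw_jar: Bystander, to be left alone: glass jar with a brass lid, 58 mm diameter, 67 mm high, loose. Origin at the centre of its underside.
- maple_box: Bystander, to be left alone: little lidded box of pale wood, 60 x 60 mm, 57 mm high, loose. Origin at the centre of its underside.

How it is judged:
On the way, in this order (a step that is already met when the one before it is completed fails the run):
1. the green reducer is seated in the yellow port and let go (horizontal distance between reducer_large and port_yellow below 0.006 m and z of reducer_large in the frame of port_yellow between 0.026 and 0.037 m and angle between reducer_large's own z axis and vertical below 0.08 rad and contact force between the fingers and reducer_large below 0.05 N and linear speed of reducer_large below 0.03 m/s), for 0.2 s.
2. the white reducer is seated in the green one and let go (horizontal distance between reducer_large and port_yellow below 0.006 m and z of reducer_large in the frame of port_yellow between 0.026 and 0.037 m and angle between each of reducer_large, reducer_medium's own z axis and vertical below 0.08 rad and horizontal distance between reducer_medium and reducer_large below 0.006 m and z of reducer_medium in the frame of reducer_large between 0.031 and 0.042 m and contact force between the fingers and reducer_medium below 0.05 N and linear speed of reducer_medium below 0.03 m/s), for 0.2 s.
3. the blue reducer is seated in the white one and let go (horizontal distance between reducer_large and port_yellow below 0.006 m and z of reducer_large in the frame of port_yellow between 0.026 and 0.037 m and angle between each of reducer_large, reducer_medium, reducer_small's own z axis and vertical below 0.08 rad and horizontal distance between reducer_medium and reducer_large below 0.006 m and z of reducer_medium in the frame of reducer_large between 0.031 and 0.042 m and horizontal distance between reducer_small and reducer_medium below 0.006 m and z of reducer_small in the frame of reducer_medium between 0.031 and 0.042 m and contact force between the fingers and reducer_small below 0.05 N and linear speed of reducer_small below 0.03 m/s), for 0.2 s.
4. the red plug is seated in the white port and let go (horizontal distance between plug and port_white below 0.006 m and z of plug in the frame of port_white between 0.026 and 0.037 m and angle between plug's own z axis and vertical below 0.08 rad and contact force between the fingers and plug below 0.05 N and linear speed of plug below 0.03 m/s), for 0.2 s.
At the end, for the whole second after the job is handed in: Green reducer in the yellow-based port, white in green, blue in white, red plug in the white-based port: each within 6 mm of coaxial, within 5 mm of fully home, tilted less than 0.08 rad, released and at rest (horizontal distance between reducer_large and port_yellow below 0.006 m and z of reducer_large in the frame of port_yellow between 0.026 and 0.037 m and angle between each of reducer_large, reducer_medium, reducer_small, plug's own z axis and vertical below 0.08 rad and horizontal distance between reducer_medium and reducer_large below 0.006 m and z of reducer_medium in the frame of reducer_large between 0.031 and 0.042 m and horizontal distance between reducer_small and reducer_medium below 0.006 m and z of reducer_small in the frame of reducer_medium between 0.031 and 0.042 m and horizontal distance between plug and port_white below 0.006 m and z of plug in the frame of port_white between 0.026 and 0.037 m and linear speed of each of reducer_large, reducer_medium, reducer_small, plug below 0.02 m/s); the robot touches nothing.
It fails at once if the jar or the box was moved by more than 25 mm or tipped over (distance of any of screw_jar, maple_box from where it was at the start of the episode above 0.025 m or angle between any of screw_jar, maple_box's own z axis and vertical above 0.3 rad).
It fails at once if a part was dropped: out of the fingers and moving faster than 0.6 m/s (a fall of about 18 mm) ((contact force between the fingers and reducer_large below 0.01 N and linear speed of reducer_large above 0.6 m/s) or (contact force between the fingers and reducer_medium below 0.01 N and linear speed of reducer_medium above 0.6 m/s) or (contact force between the fingers and reducer_small below 0.01 N and linear speed of reducer_small above 0.6 m/s) or (contact force between the fingers and plug below 0.01 N and linear speed of plug above 0.6 m/s)).
It also fails if it takes over 106 s, if anything falls off the work surface, if the arm or the gripper's body presses on something with over 40 N, if the wrist force passes 120 N, or if a joint passes its speed limit or range.

### The arm

A 7-joint arm with a two-finger parallel gripper is mounted at the origin on the work surface. World frame = base frame: x ahead of the robot, y to its left, z up, the work surface at z = 0. Lengths are in m, angles in rad, forces in N, time in s.
With the tool pointing down it reaches from about 0.375 to 0.925 m from the base axis. Payload 3.1 kg.
Tool frame: the origin (TCP) lies at the very end of the fingers, on their centre line; the grasp point (between the pads) lies 19 mm behind it (env.tcp_to_grasp is the distance from the TCP to the grasp point, in m); z points along the fingers, y is the line along which they close (so a half turn about z gives the same grasp; the last joint's range is limited). The gripper opens to 85 mm and grips with 20 to 120 N. Pads are 22 mm wide; open, the fingers measure 114 mm over their backs; the gripper's body (76 mm by 85 mm) begins 54 mm behind the grasp point. The pads swing forward as they close: fully open they stand 13 mm farther back than shut.
Start: joints at [-1.363, 0.383, 0.044, 1.598, -0.018, 1.161, -0.05], TCP at [0.196, 0.62, 0.231] pointing down, gripper open.
Joint ranges: [-2.61, 2.61], [-0.41, 2.15], [-1.48, 1.57], [0, 2.5], [-1.57, 4.71], [0.05, 1.97], [-2.85, 2.85]. Speed limits (rad/s): [2.79, 2.79, 3.14, 3.14, 3.14, 3.14, 3.14].

### API

Orientations are given as a 3x3 rotation matrix whose columns are the frame's x, y, z axes.
In Python, from workcell import env, snapshot, get_calibration gives the robot as it stands (env), with the cameras as plain functions.
- The arm moves only by the shell command python3 jog.py 'ROWS' [FORCE]. ROWS is one flat JSON list of numbers that holds 1 to 8 rows one after another, with no inner brackets; each row has 5 numbers: dx, dy, dz in normalised numbers (1 is 0.3 m), then a turn about the tool's z in a scale on which 1.0 is 2 pi rad, then the opening from 0.0 (shut) to 1.0 (fully open); each row shifts and turns the commanded pose from where the row before left it, along the tool's axes as they then stand; what a row does not reach is not made up. A row lasts 1/12 s, in which the tool goes at most 0.0417 m and 0.125 rad, less where a joint would pass 70% of its speed; a pose out of reach is approached as far as the arm can. The fingers move at their own pace and stop on an object; FORCE is the grip in N (left out, the last holds). Time passes only in rows, so rows that do not move let the fingers close. It prints the time, the measured TCP pose, the force, the opening and the grip force at its end. Input that does not fit is refused with a message, and nothing moves.
- env.read_state(): the state, without advancing time (a new reading comes with each control period).
- snapshot(name): name is "scene" or "side" or "wrist"; returns the picture (400x640x3 uint8, red, green, blue); there is no depth.
- get_calibration(name): a dict with "fx", "fy", "cx", "cy" (pixels), "distortion" ([k1, k2, p1, p2, k3] as OpenCV has them; the pictures are not rectified), "xyz" and "rotation" of the camera in the world. Camera axes: x right, y up, looking along -z (the intrinsics and any distortion apply to the point x, -y, -z); pixel columns grow to the right and rows downward; lengths in m; the calibration is good to about 2 mm. A picture is of the moment at which its call begins: read the wrist's pose just before it. get_calibration takes no time and is no camera call; for the wrist camera it gives the pose at the moment of the call.
- env.sign_off(): hands the job in; it is judged then, once.
The state is a dict: "clock": time; "q": joint angles; "qd": joint speeds; "tau": joint torques, N m; "position": TCP position; "orientation": TCP orientation; "wrist_force": force on the tool from outside, world axes, zero at the start; "ft_torque": the same for the moment, N m; "finger_gap": opening from 0.0 (shut) to 1.0 (fully open); "grip_force": force on a finger pad.
Only numpy, scipy, OpenCV 4.12 (cv2) and the standard library are available. Lean on these libraries where they do the work, as an engineer would, in place of code of your own. Each camera call takes 0.05 s, during which the arm holds its last target. There are 200 camera calls.

## Working session

There is one attempt and no reset: what is moved stays moved. The work goes in short steps, Python scripts to look and compute and a shell command to move; the robot and the scene stay as the last step left them, time stands still between calls to the robot, and variables do not carry over. Pictures are saved under pics/ and viewed, at most 14 in all, crops included, and the job is handed in when it is done.

```bash
ls; mkdir -p pics; python3 - <<'E'
from workcell import env, snapshot, get_calibration
import cv2,numpy as np
for n in ["scene","side"]:
    im=snapshot(n); cv2.imwrite(f"pics/{n}0.png",im[:,:,::-1])
    c=get_calibration(n); print(n,c)
s=env.read_state(); print(s["clock"],s["position"],s["orientation"],s["wrist_force"],env.tcp_to_grasp)
E
```

```text
jog.py
pics
workcell.py
scene {'fx': 446.4798273341385, 'fy': 446.4798273341385, 'cx': 328.4281950221066, 'cy': 206.50430910610567, 'distortion': array([-0.06792732,  0.        ,  0.        ,  0.        ,  0.        ]), 'xyz': array([ 0.99486673, -0.75777585,  0.69043761]), 'rotation': array([[ 0.85018995, -0.30543987,  0.42881644],
       [ 0.52647275,  0.49613615, -0.6904168 ],
       [-0.00187052,  0.8127456 ,  0.58261574]])}
side {'fx': 367.8070706218217, 'fy': 367.8070706218217, 'cx': 316.7276089178337, 'cy': 191.2066745099197, 'distortion': array([-0.03286637,  0.        ,  0.        ,  0.        ,  0.        ]), 'xyz': array([ 0.08545989, -0.42361883,  0.47873698]), 'rotation': array([[ 0.74122756,  0.38272899, -0.55145283],
       [-0.67115215,  0.43686095, -0.59892179],
       [ 0.01168348,  0.81404609,  0.58068276]])}
0.1 [0.19539504 0.61902392 0.22997477] [[-9.53649023e-01  3.00920492e-01 -6.31363684e-04]
 [ 3.00921135e-01  9.53646114e-01 -2.35767550e-03]
 [-1.07375347e-04 -2.43838561e-03 -9.99997021e-01]] [ 0.39193642 -0.20046627 -0.46754144] 0.0187
```

View pics/scene0.png

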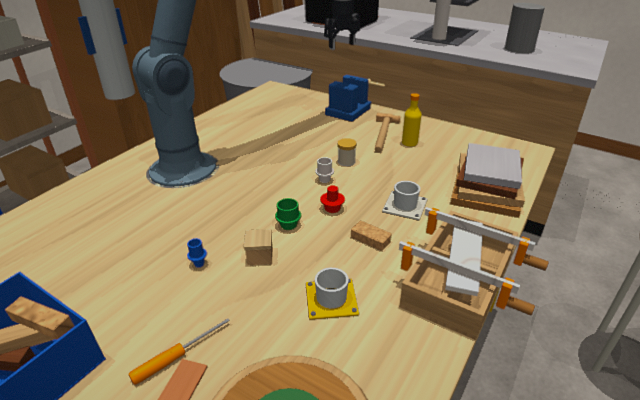

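View pics/side0.png

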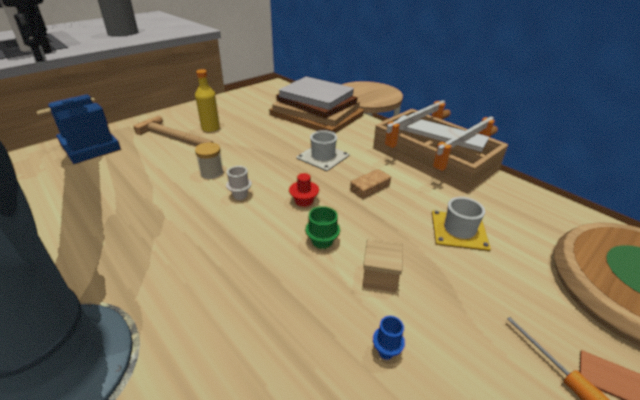

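Both views show all the parts. Scene pixels: green (288,213), plug (332,200), white reducer (325,170), blue (196,252), yellow port (331,290), white port (405,198), jar (346,153), box (258,245). In the side view they are at (323,227), (304,190), (237,183), (390,338), (464,217), (323,147), (208,160) and (383,264).

```bash
cat > h.py <<'E'
import cv2,numpy as np
from workcell import env, snapshot, get_calibration
def ray(c,uv):
    K=np.array([[c["fx"],0,c["cx"]],[0,c["fy"],c["cy"]],[0,0,1]])
    p=cv2.undistortPoints(np.float64(uv).reshape(-1,1,2),K,np.float64(c["distortion"])).reshape(-1,2)
    d=np.c_[p[:,0],-p[:,1],-np.ones(len(p))]@np.array(c["rotation"]).T
    return np.array(c["xyz"]),d/np.linalg.norm(d,axis=1)[:,None]
def plane(c,uv,z):
    o,d=ray(c,uv); return o+d*((z-o[2])/d[:,2])[:,None]
def tri(views):  # [(calib,uv)...] -> point, residual
    A=np.zeros((3,3));b=np.zeros(3);L=[]
    for c,uv in views:
        o,d=ray(c,[uv]);P=np.eye(3)-np.outer(d[0],d[0]);A+=P;b+=P@o;L.append((P,o))
    x=np.linalg.solve(A,b); return x,max(np.linalg.norm(P@(x-o)) for P,o in L)
def mask(im,col,roi):
    h=cv2.cvtColor(im,cv2.COLOR_RGB2HSV).astype(int);H,S,V=h[...,0],h[...,1],h[...,2]
    m={"green":(H>45)&(H<85)&(S>120),"red":((H<6)|(H>174))&(S>170),"blue":(H>105)&(H<130)&(S>150),
       "yellow":(H>20)&(H<32)&(S>200),"grey":(S<45)&(V>60)}[col]
    x0,y0,x1,y1=roi;o=np.zeros(m.shape,np.uint8);o[y0:y1,x0:x1]=m[y0:y1,x0:x1]
    n,l,s,_=cv2.connectedComponentsWithStats(o)
    return (l==1+np.argmax(s[1:,4])).astype(np.uint8)
def flange(m):  # middle of the widest extent
    ys,xs=np.nonzero(m); a,b=xs.min(),xs.max()
    return np.array([(a+b)/2,(ys[xs==a].mean()+ys[xs==b].mean())/2]),b-a+1
E
python3 - <<'E'
from h import *
I={n:cv2.imread(f"pics/{n}0.png")[:,:,::-1].copy() for n in("scene","side")};C={n:get_calibration(n) for n in I}
R={"green":("green",(268,190,308,235),(300,200,345,252)),"plug":("red",(315,180,350,220),(285,170,325,210)),
"blue":("blue",(180,232,215,275),(368,310,412,365)),"white":("grey",(312,155,338,188),(222,164,255,204)),
"yplate":("yellow",(300,270,365,325),(425,205,495,252)),"wport":("grey",(380,175,430,222),(292,125,355,172)),
"ysock":("grey",(310,260,355,312),(440,190,490,240)),"jar":("grey",(334,145,360,170),(192,148,225,180))}
for k,(col,a,b) in R.items():
    f=[]
    for n,r in (("scene",a),("side",b)):
        m=mask(I[n],col,r);u,w=flange(m);ys,xs=np.nonzero(m);f.append((C[n],u));print(k,n,u,w,(xs.min(),xs.max(),ys.min(),ys.max()),end=" ")
    print("\n   ",*tri(f))
for n in I:
    for uv in ([[258,236],[258,258]] if n=="scene" else [[384,250],[382,275]]): print("box",plane(C[n],[uv],.057)[0].round(3),plane(C[n],[uv],.02)[0].round(3))
E
```

```text
green scene [287.5  214.75] 26 (np.int64(275), np.int64(300), np.int64(198), np.int64(229)) green side [322. 230.] 33 (np.int64(306), np.int64(338), np.int64(208), np.int64(247)) 
    [ 0.4388245  -0.05560786  0.02746612] 0.00013229275613376148
plug scene [332.  198.5] 23 (np.int64(321), np.int64(343), np.int64(186), np.int64(212)) plug side [304.  189.5] 29 (np.int64(290), np.int64(318), np.int64(174), np.int64(206)) 
    [0.49657551 0.06254979 0.02855411] 0.000380684446733157
blue scene [196.5  251.25] 18 (np.int64(188), np.int64(205), np.int64(239), np.int64(266)) blue side [388.5   340.375] 30 (np.int64(374), np.int64(403), np.int64(317), np.int64(358)) 
    [ 0.35081912 -0.28077969  0.0330969 ] 0.0015663601592754085
white scene [324.5 171. ] 18 (np.int64(316), np.int64(333), np.int64(157), np.int64(182)) white side [238. 184.] 25 (np.int64(226), np.int64(250), np.int64(166), np.int64(198)) 
    [0.40376508 0.17363212 0.02655748] 0.0010479716920694152
yplate scene [332.   299.25] 53 (np.int64(306), np.int64(358), np.int64(279), np.int64(319)) yplate side [477. 237.] 1 (np.int64(4
[... 331 characters left out ...]
52] 0.0014728869387786888
ysock scene [332.   279.75] 35 (np.int64(315), np.int64(349), np.int64(267), np.int64(307)) ysock side [464.5 217.5] 40 (np.int64(445), np.int64(484), np.int64(197), np.int64(237)) 
    [ 0.65914885 -0.21187808  0.04184771] 0.007195025512146583
jar scene [348. 165.] 5 (np.int64(346), np.int64(350), np.int64(165), np.int64(165)) Traceback (most recent call last):
  File "<stdin>", line 10, in <module>
  File "h.py", line 21, in mask
    return (l==1+np.argmax(s[1:,4])).astype(np.uint8)
                 ~~~~~~~~~^^^^^^^^^
    return _wrapfunc(a, 'argmax', axis=axis, out=out, **kwds)
    return bound(*args, **kwds)
ValueError: attempt to get argmax of an empty sequence
```

The manual's scale: shifts go in shares of 0.3 m and turns go in shares of 2 pi rad. Converting my numbers, -0.037 m / 0.3 = -0.1233, -0.019 m / 0.3 = -0.0633, -0.102 rad / 6.2832 = -0.0162.

```bash
python3 jog.py '[0,0,0,-0.0162,1,0,0,0,-0.0162,1,0,0,0,-0.0162,1,-0.0633,-0.1233,0,0,1,-0.0633,-0.1233,0,0,1,-0.0633,-0.1233,0,0,1,-0.0633,-0.1233,0,0,1,-0.0633,-0.1233,0,0,1]' 60
python3 jog.py '[-0.0633,-0.1233,0,0,1,-0.0633,-0.1233,0,0,1,-0.0633,-0.1233,0,0,1,-0.0633,-0.1233,0,0,1,-0.0633,-0.1233,0,0,1,-0.0633,-0.1233,0,0,1,0,0,0,0,1,0,0,0,0,1]'
python3 - <<'E'
from h import *
C={n:get_calibration(n) for n in("scene","side")}
print("jar",plane(C["scene"],[[346.5,143]],.067),plane(C["side"],[[208,150]],.067))
print("box",plane(C["scene"],[[258,237]],.057),plane(C["side"],[[384,251]],.057))
s=env.read_state();print(s["position"],s["orientation"],s["clock"])
c=get_calibration("wrist");im=snapshot("wrist");cv2.imwrite("pics/w1.png",im[:,:,::-1]);print(c)
E
```

```text
clock: 0.77
position: [0.2911, 0.4326, 0.2306]
orientation: [[-1.0, -0.0, -0.001], [-0.0, 1.0, -0.001], [0.001, -0.001, -1.0]]
wrist_force: [0.6, 0.6, 1.2]
finger_gap: 0.999
grip_force: 0.0
clock: 1.43
position: [0.4057, 0.2098, 0.231]
orientation: [[-1.0, 0.007, -0.001], [0.007, 1.0, -0.0], [0.001, -0.0, -1.0]]
wrist_force: [0.3, 0.2, -0.0]
finger_gap: 0.996
grip_force: 0.0
jar [[0.41022827 0.28693656 0.067     ]] [[0.39856534 0.28434761 0.067     ]]
box [[ 0.45640541 -0.1885789   0.057     ]] [[ 0.45608232 -0.18357619  0.057     ]]
[0.40571535 0.2098033  0.2310194 ] [[-9.99974564e-01  7.10850143e-03 -5.83713708e-04]
 [ 7.10857989e-03  9.99974725e-01 -1.32452531e-04]
 [ 5.82757416e-04 -1.36598538e-04 -9.99999821e-01]] 1.4333
{'fx': 289.3164183106725, 'fy': 289.3164183106725, 'cx': 321.3753508963882, 'cy': 199.56332773405381, 'distortion': array([-0.04489348,  0.        ,  0.        ,  0.        ,  0.        ]), 'xyz': array([0.33851622, 0.21109755, 0.37431435]), 'rotation': array([[ 7.96029339e-03, -9.63414279e-01, -2.67898413e-01],
       [ 9.99968093e-01,  7.84843446e-03,  1.48842082e-03],
       [ 6.68617269e-04, -2.67901714e-01,  9.63446016e-01]])}
```

View pics/w1.png

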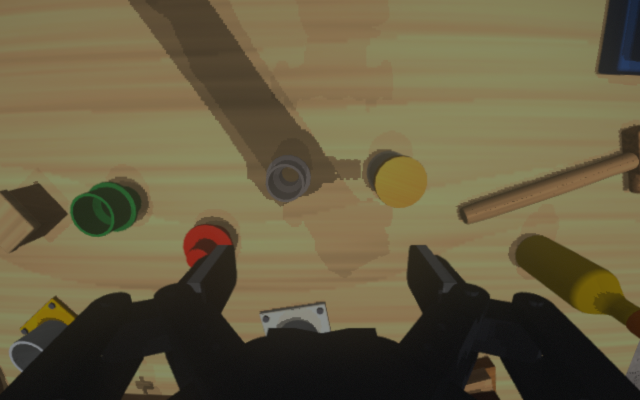

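Wrist view: white reducer at (288,178), jar lid (400,181), green (104,210), plug (208,245). Both ports are hidden by the gripper, so I'll go between them.

In the tool's units: -0.0295 m / 0.3 = -0.0983, -0.0285 m / 0.3 = -0.095.

```bash
python3 jog.py '[-0.0983,-0.095,0,0,1,-0.0983,-0.095,0,0,1,-0.0983,-0.095,0,0,1,-0.0983,-0.095,0,0,1,-0.0983,-0.095,0,0,1,-0.0983,-0.095,0,0,1,-0.0983,-0.095,0,0,1,-0.0983,-0.095,0,0,1]'
python3 jog.py '[0,0,0,0,1,0,0,0,0,1]'
cat >> h.py <<'E'
def look(name):
    c=get_calibration("wrist");im=snapshot("wrist");cv2.imwrite(f"pics/{name}.png",im[:,:,::-1]);np.save(f"pics/{name}.npy",c,allow_pickle=True)
def load(name): return cv2.imread(f"pics/{name}.png")[:,:,::-1].copy(),np.load(f"pics/{name}.npy",allow_pickle=True).item()
E
python3 -c "from h import *;look('w2')"
python3 jog.py '[0,-0.1333,0,0,1,0,-0.1333,0,0,1,0,-0.1333,0,0,1,0,0,0,0,1,0,0,0,0,1]'
python3 -c "
from h import *;look('w3')
a=cv2.imread('pics/w2.png');b=cv2.imread('pics/w3.png');cv2.imwrite('pics/w23.png',np.vstack([a[100:400],b[100:400]]))"
```

```text
clock: 2.15
position: [0.642, -0.0127, 0.2303]
orientation: [[-1.0, -0.005, -0.001], [-0.005, 1.0, 0.001], [0.001, 0.001, -1.0]]
wrist_force: [1.2, 0.6, 0.5]
finger_gap: 0.999
grip_force: 0.0
clock: 2.32
position: [0.6417, -0.0158, 0.2298]
orientation: [[-1.0, 0.002, -0.002], [0.002, 1.0, -0.002], [0.002, -0.002, -1.0]]
wrist_force: [0.3, 0.7, -1.3]
finger_gap: 1.0
grip_force: 0.0
clock: 2.78
position: [0.6396, -0.1366, 0.2314]
orientation: [[-1.0, 0.003, -0.0], [0.003, 1.0, 0.0], [0.0, 0.0, -1.0]]
wrist_force: [-0.0, 1.0, -0.6]
finger_gap: 1.001
grip_force: 0.0
```

View pics/w23.png

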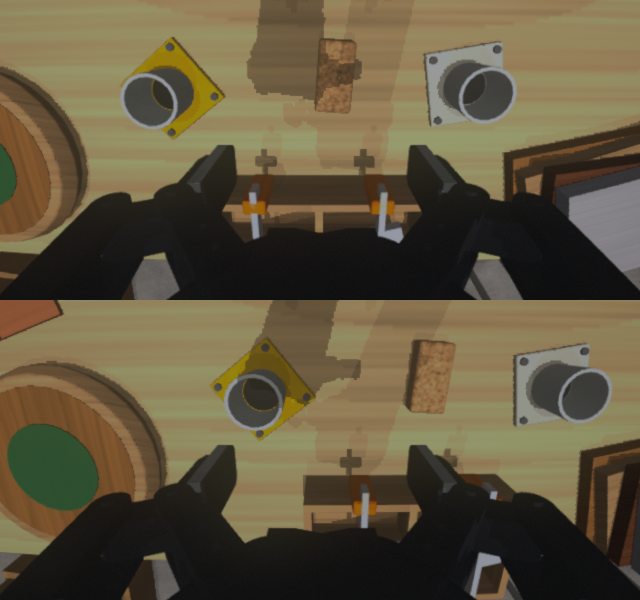

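The two wrist views show the rims at about: yellow (150,200) then (255,200), white (486,195) then (584,195). I'll fit ellipses to the rims and triangulate.

```bash
cat >> h.py <<'E'
def rim(im,uv,r,vmin=120,smax=40):  # bright ring near uv, ellipse fitted
    h=cv2.cvtColor(im,cv2.COLOR_RGB2HSV).astype(int);m=(h[...,1]<smax)&(h[...,2]>vmin)
    ys,xs=np.nonzero(m);p=np.c_[xs,ys].astype(np.float32);e=(tuple(uv),(2*r,2*r),0);tol=.2
    for _ in range(8):
        d=p-np.float32(e[0]);t=np.deg2rad(e[2]);q=np.c_[d@[np.cos(t),np.sin(t)],d@[-np.sin(t),np.cos(t)]]/(np.array(e[1])/2)
        k=abs(np.hypot(*q.T)-1)<tol
        e=cv2.fitEllipse(p[k]);tol=max(.09,tol*.8)
    return e,k.sum()
E
python3 - <<'E'
from h import *
a,ca=load("w2");b,cb=load("w3")
for k,ua,ub in (("y",(150,200),(255,200)),("w",(486,195),(584,195))):
    for vm in (110,140):
        ea,na=rim(a,ua,28,vm);eb,nb=rim(b,ub,28,vm)
        print(k,vm,np.round(ea[0],1),np.round(ea[1],1),na,np.round(eb[0],1),np.round(eb[1],1),nb,*tri([(ca,ea[0]),(cb,eb[0])]),plane(ca,[ea[0]],.06)[0],plane(cb,[eb[0]],.06)[0])
E
```

```text
y 110 [148.5 200.9] [48.9 57.1] 608 [253.3 201.6] [53.2 56.1] 370 [ 0.66229065 -0.21289326  0.06005842] 0.00023394251374907616 [ 0.66255002 -0.2129736   0.06      ] [ 0.66206406 -0.21288931  0.06      ]
y 140 [148.3 201. ] [49.1 57.4] 461 [253.2 201.9] [53.  56.3] 258 [ 0.66244209 -0.21299174  0.06036892] 0.0001442324697973303 [ 0.66269563 -0.21325272  0.06      ] [ 0.66239758 -0.21307099  0.06      ]
w 110 [487.4 194.7] [49.9 58.5] 655 [584.8 195.4] [44.6 57.2] 539 [0.65611359 0.1731275  0.06017184] 0.00014000245241324098 [0.65601362 0.17321269 0.06      ] [0.65630426 0.17332701 0.06      ]
w 140 [487.5 194.9] [50.  58.4] 484 [583.9 191.5] [50.7 61.5] 314 [0.65488159 0.17533898 0.05617389] 0.0022590433110241154 [0.65621851 0.17345189 0.06      ] [0.65159058 0.17097714 0.06      ]
```

In the tool's units: 0.025 m / 0.3 = 0.0833, 0.01 m / 0.3 = 0.0333.

```bash
python3 jog.py '[0.0833,0.0333,0,0,1,0.0833,0.0333,0,0,1,0.0833,0.0333,0,0,1,0.0833,0.0333,0,0,1,0,0,0,0,1,0,0,0,0,1]' >/dev/null
python3 -c "from h import *;look('g1')"
python3 jog.py '[0.0833,0.0333,0,0,1,0.0833,0.0333,0,0,1,0.0833,0.0333,0,0,1,0.0833,0.0333,0,0,1,0,0,0,0,1,0,0,0,0,1]'
python3 - <<'E'
from h import *
look('g2')
v=[]
for n in('g1','g2'):
    im,c=load(n);m=mask(im,'green',(100,0,540,260));u,w=flange(m);v.append((c,u));print(u,w,plane(c,[u],.0305)[0])
    p=mask(im,'red',(0,0,640,400));u,w=flange(p);print(' plug',u,w,plane(c,[u],.0305)[0])
print(tri(v))
a,b=(cv2.imread(f'pics/{n}.png') for n in('g1','g2'));cv2.imwrite('pics/g12.png',np.vstack([a[:300],b[:300]]))
E
```

```text
clock: 3.88
position: [0.4413, -0.0536, 0.2318]
orientation: [[-1.0, -0.003, 0.002], [-0.003, 1.0, 0.001], [-0.002, 0.001, -1.0]]
wrist_force: [1.5, -0.3, 0.2]
finger_gap: 0.999
grip_force: 0.0
[348.5 111. ] 40 [ 0.46309165 -0.05795738  0.0305    ]
 plug [449.5  142.25] 54 [0.49698814 0.06289491 0.0305    ]
[330.  154.5] 7 [ 0.41488068 -0.04225819  0.0305    ]
 plug [412.   220.75] 51 [0.49810741 0.06273409 0.0305    ]
(array([ 0.45349082, -0.03023256, -0.28575561]), np.float64(0.0021529896282289885))
```

View pics/g12.png

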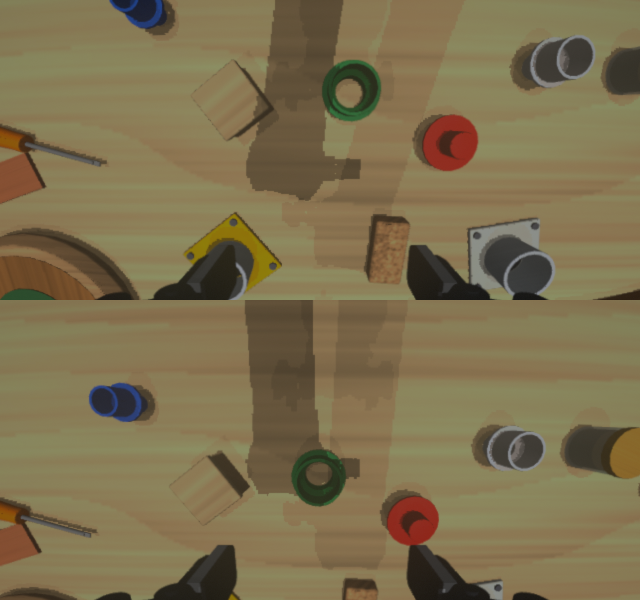

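Green sits at (351,90) in the first view and (318,177) in the second. The white collar rim is at (576,57) and (526,150), and blue at (103,101) in the second view.

```bash
python3 - <<'E'
from h import *
import h
v=[];vb=[];vw=[]
for n,r,rb,uw in(('g1',(310,50,395,130),(90,0,180,40),(575,57)),('g2',(280,140,360,215),(80,75,160,125),(528,150))):
    im,c=load(n);x0,y0,x1,y1=r;i=im.astype(int);m=((i[...,1]>1.25*i[...,0])&(i[...,1]>1.15*i[...,2]));o=np.zeros(m.shape,np.uint8);o[y0:y1,x0:x1]=m[y0:y1,x0:x1]
    u,w=flange(o);ys,xs=np.nonzero(o);v.append((c,((xs.min()+xs.max())/2,(ys.min()+ys.max())/2)));print(v[-1][1],u,w,ys.max()-ys.min()+1,plane(c,[v[-1][1]],.0305)[0],plane(c,[u],.0305)[0])
    e,k=rim(im,uw,18,100,45);vw.append((c,e[0]));print(' white',e,k,plane(c,[e[0]],.065)[0])
print(tri(v),tri(vw),sep='\n')
im,c=load('g2');m=mask(im,'blue',(80,75,160,125));print('blue',flange(m),[f(np.nonzero(m)[1]) for f in(np.min,np.max)])
E
```

```text
(np.float64(351.5), np.float64(90.0)) [351.5  89. ] 58 61 [ 0.44028735 -0.05524388  0.0305    ] [ 0.43922002 -0.05527703  0.0305    ]
 white ((575.722900390625, 56.520809173583984), (34.87700653076172, 42.78852081298828), 23.5575008392334) 352 [0.40506162 0.17109752 0.065     ]
(np.float64(318.0), np.float64(177.5)) [318.  175.5] 53 56 [ 0.4426705  -0.05650468  0.0305    ] [ 0.44021135 -0.05650321  0.0305    ]
 white ((526.4856567382812, 150.90966796875), (32.804012298583984, 39.19020080566406), 37.50984573364258) 321 [0.40521257 0.17096544 0.065     ]
(array([ 0.44102952, -0.05626726,  0.03900738]), np.float64(0.00016689926031488751))
(array([0.40516998, 0.17062485, 0.06551726]), np.float64(2.841381277991357e-05))
blue (array([126.,  95.]), np.int64(29)) [np.int64(112), np.int64(140)]
```

In the tool's units: 0.04 m / 0.3 = 0.1333, -0.002 m / 0.3 = -0.0067.

```bash
python3 jog.py '[0.0067,-0.0067,0.1167,0,1,0,0,0.1333,0,1,0,0,0.1333,0,1,0,0,0.1333,0,1,0,0,0.1,0,1,0,0,0.0333,0,1,0,0,0,0,1,0,0,0,0,1]'
python3 jog.py '[0,0,0,0,0,0,0,0,0,0,0,0,0,0,0,0,0,0,0,0,0,0,0,0,0,0,0,0,0,0,0,0,0,0,0,0,0,0,0,0]' 50
```

```text
clock: 4.6
position: [0.4406, -0.0576, 0.0367]
orientation: [[-1.0, -0.0, 0.001], [-0.0, 1.0, -0.001], [-0.001, -0.001, -1.0]]
wrist_force: [0.1, -0.3, 0.6]
finger_gap: 1.004
grip_force: 0.0
clock: 5.27
position: [0.4411, -0.0571, 0.0386]
orientation: [[-1.0, -0.0, 0.005], [-0.0, 1.0, 0.001], [-0.005, 0.001, -1.0]]
wrist_force: [-1.4, -0.5, 6.9]
finger_gap: 0.62
grip_force: 51.0
```

In the tool's units: -0.04 m / 0.3 = -0.1333, -0.02 m / 0.3 = -0.0667.

```bash
python3 jog.py '[0,0,-0.0667,0,0,0,0,-0.1333,0,0,0,0,-0.1333,0,0,0,0,-0.0667,0,0,0,0,0,0,0]'
python3 jog.py '[-0.0927,-0.065,0,0,0,-0.0927,-0.065,0,0,0,-0.0927,-0.065,0,0,0,-0.0927,-0.065,0,0,0,-0.0927,-0.065,0,0,0,-0.0927,-0.065,0,0,0,-0.0927,-0.065,0,0,0,-0.0927,-0.065,0,0,0]' >/dev/null
python3 jog.py '[0,0,0,0,0,0,0,0,0,0,0,0,0,0,0]'
python3 -c "
from h import *;look('p1');im=snapshot('scene');cv2.imwrite('pics/s1.png',im[:,:,::-1])
a=cv2.imread('pics/p1.png');b=cv2.imread('pics/s1.png');cv2.imwrite('pics/ps1.png',np.hstack([a[60:360,170:470],b[150:350,230:430].repeat(2,0).repeat(2,1)[50:350]]))"
```

```text
clock: 5.68
position: [0.4437, -0.0572, 0.1623]
orientation: [[-1.0, 0.0, 0.013], [0.0, 1.0, 0.003], [-0.013, 0.003, -1.0]]
wrist_force: [0.3, -1.1, -1.4]
finger_gap: 0.623
grip_force: 53.2
clock: 6.6
position: [0.66, -0.2125, 0.1551]
orientation: [[-1.0, 0.0, -0.003], [0.0, 1.0, 0.001], [0.003, 0.001, -1.0]]
wrist_force: [-0.5, 0.5, -1.4]
finger_gap: 0.616
grip_force: 53.2
```

View pics/ps1.png

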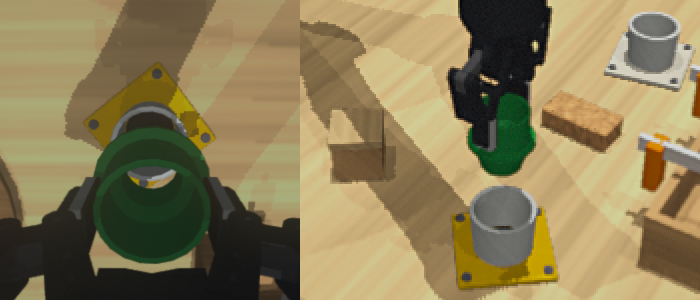

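The green reducer hangs upright in the fingers above the yellow port; I'll lower it.

In the tool's units: 0.03 m / 0.3 = 0.1, -0.003 m / 0.3 = -0.01.

```bash
python3 jog.py '[-0.01,0,0.0667,0,0,0,0,0.1,0,0,0,0,0.0333,0,0,0,0,0.0167,0,0,0,0,0.0167,0,0,0,0,0,0,0]'
python3 jog.py '[0,0,0.0167,0,0,0,0,0.0167,0,0,0,0,0.01,0,0,0,0,0,0,0]'
```

```text
clock: 7.2
position: [0.6633, -0.2138, 0.0864]
orientation: [[-1.0, 0.0, -0.0], [0.0, 1.0, -0.002], [0.0, -0.002, -1.0]]
wrist_force: [-0.5, -1.6, -1.1]
finger_gap: 0.62
grip_force: 53.9
clock: 7.53
position: [0.6635, -0.2144, 0.0724]
orientation: [[-1.0, 0.001, -0.001], [0.001, 1.0, -0.002], [0.001, -0.002, -1.0]]
wrist_force: [0.0, -4.3, -1.2]
finger_gap: 0.621
grip_force: 53.6
```

In the tool's units: 0.002 m / 0.3 = 0.0067.

```bash
python3 jog.py '[0,0,0.0067,0,0,0,0,0.0067,0,0,0,0,0,0,0,0,0,0,0,0]'
```

```text
clock: 7.87
position: [0.6638, -0.2146, 0.0706]
orientation: [[-1.0, 0.0, -0.001], [0.0, 1.0, -0.001], [0.001, -0.001, -1.0]]
wrist_force: [-4.0, -3.3, 5.4]
finger_gap: 0.618
grip_force: 54.2
```

In the tool's units: -0.04 m / 0.3 = -0.1333, -0.03 m / 0.3 = -0.1.

```bash
python3 jog.py '[0,0,0,0,0.75,0,0,0,0,0.9,0,0,0,0,1,0,0,0,0,1,0,0,0,0,1,0,0,0,0,1]'
python3 jog.py '[0,0,-0.1,0,1,0,0,-0.1333,0,1,0,0,-0.1333,0,1,0,0,-0.1333,0,1,0,0,0,0,1]' 
python3 - <<'E'
from h import *
look('p2');im=snapshot('scene');cv2.imwrite('pics/s2.png',im[:,:,::-1]);sd=snapshot('side');cv2.imwrite('pics/d2.png',sd[:,:,::-1])
f=[]
for n,i,r in(('scene',im,(300,230,365,320)),('side',sd,(430,160,500,250))):
    i=i.astype(int);m=((i[...,1]>1.25*i[...,0])&(i[...,1]>1.15*i[...,2]));o=np.zeros(m.shape,np.uint8);x0,y0,x1,y1=r;o[y0:y1,x0:x1]=m[y0:y1,x0:x1]
    u,w=flange(o);print(n,u,w);f.append((get_calibration(n),u))
print(tri(f))
a=cv2.imread('pics/p2.png');cv2.imwrite('pics/ps2.png',np.hstack([a[60:360,170:470],im[200:350,260:410,::-1].repeat(2,0).repeat(2,1)]))
E
```

```text
clock: 8.37
position: [0.6644, -0.212, 0.0689]
orientation: [[-1.0, -0.001, -0.0], [-0.001, 1.0, 0.001], [0.0, 0.001, -1.0]]
wrist_force: [-0.5, 0.5, 0.6]
finger_gap: 1.0
grip_force: 0.0
clock: 8.78
position: [0.6698, -0.2158, 0.2304]
orientation: [[-1.0, 0.0, 0.017], [-0.0, 1.0, -0.005], [-0.017, -0.005, -1.0]]
wrist_force: [1.6, -1.4, 2.4]
finger_gap: 1.001
grip_force: 0.0
scene [332.   278.75] 33
side [467.5  198.75] 36
(array([ 0.66865538, -0.21329614,  0.06711033]), np.float64(0.006552399141801372))
```

View pics/ps2.png

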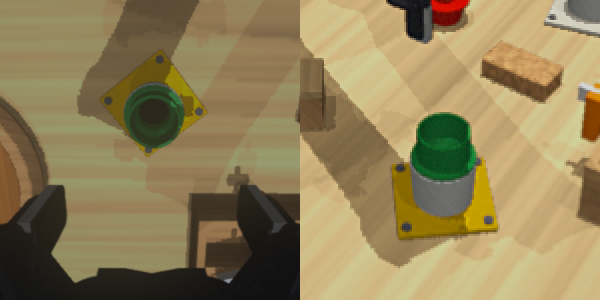

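Green is seated upright, flange on the rim. Next is the white reducer.

In the tool's units: 0.032 m / 0.3 = 0.1067, 0.022 m / 0.3 = 0.0733.

```bash
python3 jog.py '[0.0733,0.1067,0,0,1,0.0733,0.1067,0,0,1,0.0733,0.1067,0,0,1,0.0733,0.1067,0,0,1,0.0733,0.1067,0,0,1,0.0733,0.1067,0,0,1]' >/dev/null
python3 jog.py '[0.0733,0.1067,0,0,1,0.0733,0.1067,0,0,1,0.0733,0.1067,0,0,1,0.0733,0.1067,0,0,1,0.0733,0.1067,0,0,1,0.0733,0.1067,0,0,1,0,0,0,0,1,0,0,0,0,1]'
python3 - <<'E'
from h import *
look('m1');im,c=load('m1');s=env.read_state();print(s['position'])
P=np.array([.4052,.171,.065]);K=np.array([[c["fx"],0,c["cx"]],[0,c["fy"],c["cy"]],[0,0,1]])
q=np.array(c['rotation']).T@(P-c['xyz']);uv=cv2.projectPoints(np.array([[q[0],-q[1],-q[2]]]),np.zeros(3),np.zeros(3),K,c['distortion'])[0][0,0];print(uv)
e,k=rim(im,uv,20,90,45);print(e,k,plane(c,[e[0]],.065))
E
```

```text
clock: 10.1
position: [0.3973, 0.1725, 0.2174]
orientation: [[-1.0, -0.007, -0.003], [-0.007, 1.0, -0.002], [0.003, -0.002, -1.0]]
wrist_force: [0.4, -1.3, 1.1]
finger_gap: 0.998
grip_force: 0.0
[0.39863838 0.17088079 0.21775726]
[319.22751055 193.4232384 ]
((318.3966369628906, 184.1774444580078), (44.61087417602539, 54.95729446411133), 1.149099588394165) 102 [[0.3952351  0.17008536 0.065     ]]
```

In the tool's units: 0.04 m / 0.3 = 0.1333, -0.0065 m / 0.3 = -0.0217.

```bash
python3 jog.py '[-0.0217,0,0.1167,0,1,0,0,0.1333,0,1,0,0,0.1333,0,1,0,0,0.1333,0,1,0,0,0.08,0,1,0,0,0,0,1,0,0,0,0,1]'
python3 jog.py '[0,0,0,0,0,0,0,0,0,0,0,0,0,0,0,0,0,0,0,0,0,0,0,0,0,0,0,0,0,0,0,0,0,0,0,0,0,0,0,0]' 50
```

```text
clock: 10.73
position: [0.406, 0.1682, 0.0389]
orientation: [[-1.0, 0.003, -0.004], [0.003, 1.0, -0.004], [0.004, -0.004, -1.0]]
wrist_force: [0.9, 0.4, -0.6]
finger_gap: 0.998
grip_force: 0.0
clock: 11.4
position: [0.4084, 0.1718, 0.0423]
orientation: [[-1.0, -0.0, 0.003], [-0.0, 1.0, 0.003], [-0.003, 0.003, -1.0]]
wrist_force: [-0.9, -1.9, 5.8]
finger_gap: 0.481
grip_force: 49.8
```

In the tool's units: -0.04 m / 0.3 = -0.1333, -0.02 m / 0.3 = -0.0667.

```bash
python3 jog.py '[0,0,-0.0667,0,0,0,0,-0.1333,0,0,0,0,-0.1333,0,0,0,0,-0.1333,0,0,0,0,-0.0667,0,0,0,0,0,0,0,0,0,0,0,0]'
python3 jog.py '[-0.072,-0.1077,0,0,0,-0.072,-0.1077,0,0,0,-0.072,-0.1077,0,0,0,-0.072,-0.1077,0,0,0,-0.072,-0.1077,0,0,0,-0.072,-0.1077,0,0,0,-0.072,-0.1077,0,0,0,-0.072,-0.1077,0,0,0]' >/dev/null
python3 jog.py '[-0.072,-0.1077,0,0,0,-0.072,-0.1077,0,0,0,-0.072,-0.1077,0,0,0,-0.072,-0.1077,0,0,0,0,0,0,0,0,0,0,0,0,0,0,0,0,0,0]'
python3 - <<'E'
from h import *
print(env.read_state()['position'])
look('p3');im=snapshot('scene');cv2.imwrite('pics/s3.png',im[:,:,::-1]);sd=snapshot('side');cv2.imwrite('pics/d3.png',sd[:,:,::-1])
a=cv2.imread('pics/p3.png');cv2.imwrite('pics/ps3.png',np.hstack([a[60:360,220:420],im[150:300,270:390,::-1].repeat(2,0).repeat(2,1),sd[110:260,400:520,::-1].repeat(2,0).repeat(2,1)]))
E
```

```text
clock: 11.98
position: [0.4077, 0.1717, 0.2024]
orientation: [[-1.0, -0.0, 0.004], [-0.0, 1.0, 0.004], [-0.004, 0.004, -1.0]]
wrist_force: [0.4, -0.2, -1.0]
finger_gap: 0.481
grip_force: 51.3
clock: 13.23
position: [0.6644, -0.2162, 0.1975]
orientation: [[-1.0, 0.001, -0.005], [0.001, 1.0, 0.001], [0.005, 0.001, -1.0]]
wrist_force: [0.7, 0.3, -0.8]
finger_gap: 0.484
grip_force: 51.3
[ 0.66437091 -0.21619037  0.19749139]
```

View pics/ps3.png

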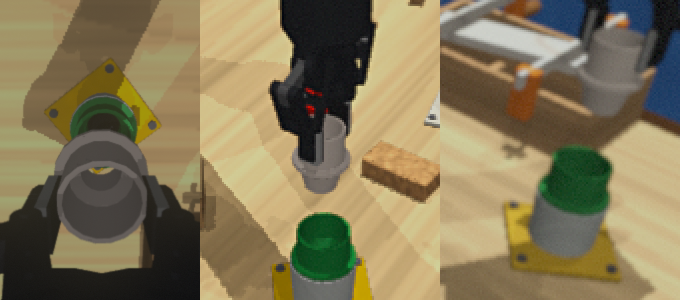

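White hangs upright, aligned over the green socket. Lowering it.

In the tool's units: 0.025 m / 0.3 = 0.0833, 0.003 m / 0.3 = 0.01.

```bash
python3 jog.py '[0,0.01,0.0667,0,0,0,0,0.0833,0,0,0,0,0.0333,0,0,0,0,0,0,0]'
python3 jog.py '[0,0,0.02,0,0,0,0,0.02,0,0,0,0,0.02,0,0,0,0,0.02,0,0,0,0,0,0,0]'
```

```text
clock: 13.72
position: [0.6634, -0.2105, 0.1416]
orientation: [[-1.0, -0.002, -0.007], [-0.002, 1.0, 0.003], [0.007, 0.003, -1.0]]
wrist_force: [-0.2, 0.5, -1.3]
finger_gap: 0.482
grip_force: 51.3
clock: 14.13
position: [0.6653, -0.2134, 0.1201]
orientation: [[-1.0, -0.0, -0.002], [-0.0, 1.0, 0.0], [0.002, 0.0, -1.0]]
wrist_force: [0.1, -0.4, -2.2]
finger_gap: 0.481
grip_force: 51.3
```

In the tool's units: 0.004 m / 0.3 = 0.0133, 0.003 m / 0.3 = 0.01.

```bash
python3 jog.py '[0,0,0.0133,0,0,0,0,0.01,0,0,0,0,0,0,0,0,0,0,0,0]';python3 jog.py '[0,0,0.0067,0,0,0,0,0,0,0,0,0,0,0,0]'
```

```text
clock: 14.47
position: [0.6659, -0.2136, 0.1141]
orientation: [[-1.0, -0.0, -0.0], [-0.0, 1.0, 0.0], [0.0, 0.0, -1.0]]
wrist_force: [0.3, 0.1, -0.6]
finger_gap: 0.48
grip_force: 51.3
clock: 14.72
position: [0.666, -0.2136, 0.1123]
orientation: [[-1.0, -0.0, -0.0], [-0.0, 1.0, 0.0], [0.0, 0.0, -1.0]]
wrist_force: [0.6, -0.4, -1.4]
finger_gap: 0.487
grip_force: 51.3
```

In the tool's units: 0.002 m / 0.3 = 0.0067.

```bash
python3 jog.py '[0,0,0.0067,0,0,0,0,0,0,0,0,0,0,0,0]';python3 jog.py '[0,0,0.0067,0,0,0,0,0,0,0,0,0,0,0,0]'
```

```text
clock: 14.97
position: [0.6664, -0.2138, 0.1116]
orientation: [[-1.0, -0.0, 0.001], [-0.0, 1.0, 0.0], [-0.001, 0.0, -1.0]]
wrist_force: [-0.8, 0.1, 5.9]
finger_gap: 0.48
grip_force: 51.9
clock: 15.22
position: [0.6665, -0.2139, 0.1115]
orientation: [[-1.0, -0.0, 0.001], [-0.0, 1.0, 0.001], [-0.001, 0.001, -1.0]]
wrist_force: [-4.5, 2.2, 11.4]
finger_gap: 0.483
grip_force: 52.5
```

In the tool's units: -0.002 m / 0.3 = -0.0067.

```bash
python3 jog.py '[0,0,-0.0067,0,0.6,0,0,0,0,0.8,0,0,0,0,1,0,0,0,0,1,0,0,0,0,1,0,0,0,0,1]'
python3 jog.py '[0,0,-0.1,0,1,0,0,-0.1333,0,1,0,0,-0.1333,0,1,0,0,-0.0667,0,1,0,0,0,0,1]' 
python3 - <<'E'
from h import *
im=snapshot('scene');sd=snapshot('side');look('p4');a=cv2.imread('pics/p4.png')
cv2.imwrite('pics/ps4.png',np.hstack([a[60:360,220:420],im[180:330,270:390,::-1].repeat(2,0).repeat(2,1),sd[110:260,400:520,::-1].repeat(2,0).repeat(2,1)]))
g2,c=load('g2');u,w=flange(mask(g2,'blue',(80,75,160,125)))
C={n:get_calibration(n) for n in('scene','side')}
print(u,w,plane(c,[u],.0305));print(tri([(c,u),(C['scene'],(196.5,251.25)),(C['side'],(388.5,340.4))]))
E
```

```text
clock: 15.72
position: [0.6657, -0.2135, 0.1097]
orientation: [[-1.0, -0.0, -0.001], [-0.0, 1.0, 0.0], [0.001, 0.0, -1.0]]
wrist_force: [-0.3, 0.1, -0.1]
finger_gap: 0.998
grip_force: 0.0
clock: 16.13
position: [0.6696, -0.2159, 0.2479]
orientation: [[-1.0, 0.0, 0.012], [0.0, 1.0, -0.004], [-0.012, -0.004, -1.0]]
wrist_force: [0.1, -0.9, 0.3]
finger_gap: 1.005
grip_force: 0.0
[126.  95.] 29 [[ 0.34592237 -0.27740665  0.0305    ]]
(array([ 0.34864355, -0.27909419,  0.03124753]), np.float64(0.0036470621970535384))
```

View pics/ps4.png

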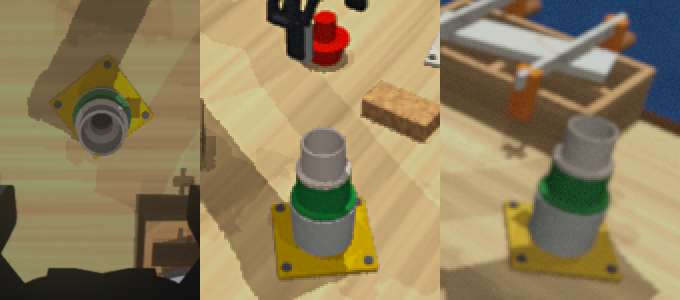

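White is seated upright in green. Blue next, with two wrist views on the way.

In the tool's units: 0.039 m / 0.3 = 0.13, -0.008 m / 0.3 = -0.0267.

```bash
python3 jog.py '[0.13,-0.0267,0,0,1,0.13,-0.0267,0,0,1,0.13,-0.0267,0,0,1,0.13,-0.0267,0,0,1,0.13,-0.0267,0,0,1,0.13,-0.0267,0,0,1,0,0,0,0,1,0,0,0,0,1]' >/dev/null
python3 -c "from h import *;look('b1')"
python3 jog.py '[0.13,-0.0267,0,0,1,0.13,-0.0267,0,0,1,0,0,0,0,1,0,0,0,0,1]'
python3 - <<'E'
from h import *
look('b2');v=[]
for n in('b1','b2'):
    im,c=load(n);h=cv2.cvtColor(im,cv2.COLOR_RGB2HSV).astype(int);m=(h[...,0]>100)&(h[...,0]<130)&(h[...,1]>100);m[300:]=0
    k,l,s,_=cv2.connectedComponentsWithStats(m.astype(np.uint8));cand=[(s[i].tolist(),plane(c,[flange(l==i)[0]],.0305)[0].round(4).tolist(),flange(l==i)) for i in range(1,k) if s[i,4]>150];print(n,*cand,sep='\n  ')
    cv2.imwrite(f'pics/{n}c.png',im[0:300,:,::-1])
a,b=(cv2.imread(f'pics/{n}c.png') for n in('b1','b2'));cv2.imwrite('pics/b12.png',np.vstack([a,b]))
print(env.read_state()['position'])
E
```

```text
clock: 17.33
position: [0.3534, -0.2776, 0.2398]
orientation: [[-1.0, 0.001, 0.0], [0.001, 1.0, 0.001], [-0.0, 0.001, -1.0]]
wrist_force: [1.5, 1.0, 0.7]
finger_gap: 1.001
grip_force: 0.0
b1
  ([0, 0, 95, 157, 11034], [0.3401, -0.5905, 0.0305], (array([ 47.        , 107.26153846]), np.int64(95)))
  ([285, 96, 36, 37, 637], [0.3547, -0.2814, 0.0305], (array([302.5 , 114.75]), np.int64(36)))
b2
  ([0, 0, 118, 226, 15641], [0.3127, -0.6048, 0.0305], (array([ 58.5, 145. ]), np.int64(118)))
  ([301, 160, 34, 35, 412], [0.3535, -0.2811, 0.0305], (array([317.5, 175.5]), np.int64(34)))
[ 0.35503881 -0.27723757  0.2402537 ]
```

View pics/b12.png

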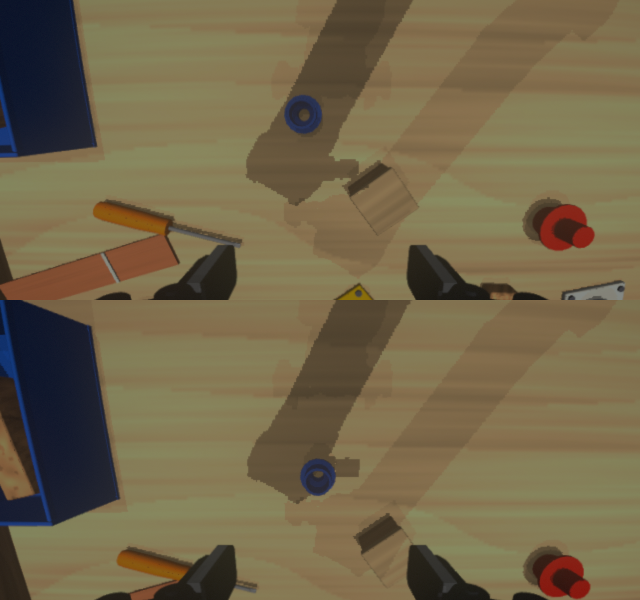

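Blue is at (303,114) and then (318,177), which puts it near (0.353, -0.281). The box is clear of the fingers.

In the tool's units: 0.04 m / 0.3 = 0.1333, -0.0035 m / 0.3 = -0.0117.

```bash
python3 jog.py '[0.0033,-0.0117,0.1167,0,1,0,0,0.1333,0,1,0,0,0.1333,0,1,0,0,0.1333,0,0.8,0,0,0.1167,0,0.7,0,0,0.0333,0,0.7,0,0,0,0,0.7,0,0,0,0,0.7]'
python3 jog.py '[0,0,0,0,0,0,0,0,0,0,0,0,0,0,0,0,0,0,0,0,0,0,0,0,0,0,0,0,0,0,0,0,0,0,0]' 50
```

```text
clock: 18.05
position: [0.354, -0.2809, 0.0392]
orientation: [[-1.0, -0.003, -0.003], [-0.003, 1.0, -0.001], [0.003, -0.001, -1.0]]
wrist_force: [0.3, -0.2, -0.2]
finger_gap: 0.702
grip_force: 0.0
clock: 18.63
position: [0.3551, -0.2821, 0.0419]
orientation: [[-1.0, -0.0, 0.004], [-0.0, 1.0, -0.001], [-0.004, -0.001, -1.0]]
wrist_force: [0.7, 1.2, 6.4]
finger_gap: 0.36
grip_force: 49.6
```

The manual's scale: shifts go in shares of 0.3 m and turns go in shares of 2 pi rad. Converting my numbers, -0.04 m / 0.3 = -0.1333, -0.02 m / 0.3 = -0.0667.

```bash
python3 jog.py '[0,0,-0.0667,0,0,0,0,-0.1333,0,0,0,0,-0.1333,0,0,0,0,-0.1333,0,0,0,0,-0.1333,0,0,0,0,0,0,0,0,0,0,0,0]'
python3 jog.py '[-0.1287,0.0287,0,0,0,-0.1287,0.0287,0,0,0,-0.1287,0.0287,0,0,0,-0.1287,0.0287,0,0,0,-0.1287,0.0287,0,0,0,-0.1287,0.0287,0,0,0,-0.1287,0.0287,0,0,0,-0.1287,0.0287,0,0,0]' >/dev/null
python3 jog.py '[0,0,0,0,0,0,0,0,0,0,0,0,0,0,0]'
python3 - <<'E'
from h import *
print(env.read_state()['position'])
look('p5');im=snapshot('scene');sd=snapshot('side')
a=cv2.imread('pics/p5.png');cv2.imwrite('pics/ps5.png',np.hstack([a[60:360,220:420],im[130:280,270:390,::-1].repeat(2,0).repeat(2,1),sd[60:210,400:520,::-1].repeat(2,0).repeat(2,1)]))
E
```

```text
clock: 19.22
position: [0.3549, -0.2819, 0.223]
orientation: [[-1.0, -0.001, 0.008], [-0.001, 1.0, 0.0], [-0.008, 0.0, -1.0]]
wrist_force: [-0.8, 0.7, -1.0]
finger_gap: 0.366
grip_force: 49.9
clock: 20.13
position: [0.6598, -0.2126, 0.2172]
orientation: [[-1.0, 0.0, -0.006], [0.0, 1.0, -0.0], [0.006, -0.0, -1.0]]
wrist_force: [-1.2, -0.8, -0.2]
finger_gap: 0.362
grip_force: 49.9
[ 0.65980548 -0.21264896  0.21717994]
```

View pics/ps5.png

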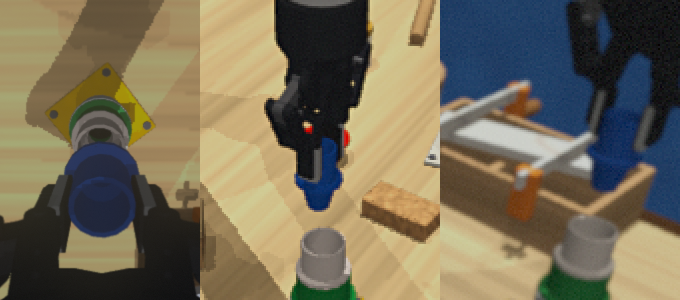

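Blue hangs upright over the white socket. Lowering it.

In the tool's units: 0.018 m / 0.3 = 0.06, -0.004 m / 0.3 = -0.0133.

```bash
python3 jog.py '[-0.0133,0,0.06,0,0,0,0,0.06,0,0,0,0,0,0,0,0,0,0.02,0,0,0,0,0.02,0,0,0,0,0,0,0]'
python3 jog.py '[0,0,0.0167,0,0,0,0,0.0167,0,0,0,0,0.0133,0,0,0,0,0,0,0,0,0,0,0,0]'
```

```text
clock: 20.78
position: [0.6651, -0.2125, 0.172]
orientation: [[-1.0, 0.001, -0.001], [0.001, 1.0, 0.0], [0.001, 0.0, -1.0]]
wrist_force: [-0.5, -0.2, -1.8]
finger_gap: 0.362
grip_force: 49.9
clock: 21.2
position: [0.6656, -0.2122, 0.1579]
orientation: [[-1.0, -0.0, -0.001], [-0.0, 1.0, 0.0], [0.001, 0.0, -1.0]]
wrist_force: [0.6, -0.7, -1.1]
finger_gap: 0.361
grip_force: 49.9
```

In the tool's units: 0.003 m / 0.3 = 0.01.

```bash
python3 jog.py '[0,0,0.01,0,0,0,0,0.01,0,0,0,0,0,0,0,0,0,0,0,0]';python3 jog.py '[0,0,0.0067,0,0,0,0,0.005,0,0,0,0,0,0,0,0,0,0,0,0]'
```

```text
clock: 21.53
position: [0.6656, -0.2122, 0.1519]
orientation: [[-1.0, -0.0, -0.001], [-0.0, 1.0, 0.0], [0.001, 0.0, -1.0]]
wrist_force: [-0.3, -0.7, -0.6]
finger_gap: 0.36
grip_force: 49.9
clock: 21.87
position: [0.6656, -0.2125, 0.1486]
orientation: [[-1.0, -0.0, -0.0], [-0.0, 1.0, -0.0], [0.0, -0.0, -1.0]]
wrist_force: [0.3, -0.3, -1.2]
finger_gap: 0.364
grip_force: 49.9
```

In the tool's units: 0.002 m / 0.3 = 0.0067.

```bash
python3 jog.py '[0,0,0.0067,0,0,0,0,0,0,0,0,0,0,0,0]';python3 jog.py '[0,0,0.0033,0,0,0,0,0,0,0,0,0,0,0,0]'
```

```text
clock: 22.12
position: [0.666, -0.2127, 0.148]
orientation: [[-1.0, -0.0, 0.001], [-0.0, 1.0, 0.0], [-0.001, 0.0, -1.0]]
wrist_force: [-2.0, 0.4, 5.4]
finger_gap: 0.362
grip_force: 50.3
clock: 22.37
position: [0.6661, -0.2127, 0.148]
orientation: [[-1.0, -0.0, 0.001], [-0.0, 1.0, 0.0], [-0.001, 0.0, -1.0]]
wrist_force: [-3.8, 0.9, 8.8]
finger_gap: 0.362
grip_force: 50.7
```

In the tool's units: -0.001 m / 0.3 = -0.0033.

```bash
python3 jog.py '[0,0,-0.0033,0,0.5,0,0,0,0,0.7,0,0,0,0,1,0,0,0,0,1,0,0,0,0,1,0,0,0,0,1,0,0,0,0,1]'
python3 jog.py '[0,0,-0.1,0,1,0,0,-0.1333,0,1,0,0,-0.1333,0,1,0,0,0,0,1]' >/dev/null
python3 jog.py '[0.065,0.1067,0,0,1,0.065,0.1067,0,0,1,0.065,0.1067,0,0,1,0.065,0.1067,0,0,1,0.065,0.1067,0.0333,0,1,0.065,0.1067,0.0333,0,1,0,0,0,0,1,0,0,0,0,1]' >/dev/null
python3 -c "from h import *;look('r1')"
python3 jog.py '[0.065,0.1067,0,0,1,0.065,0.1067,0,0,1,0.05,0.0667,0,0,1,0,0,0,0,1,0,0,0,0,1]'
python3 - <<'E'
from h import *
look('r2');im=snapshot('scene');sd=snapshot('side');v=[]
for n in('r1','r2'):
    i,c=load(n);u,w=flange(mask(i,'red',(0,0,640,400)));v.append((c,u));print(u,w,plane(c,[u],.0305)[0])
print(tri(v),env.read_state()['position'])
a=cv2.imread('pics/r2.png');cv2.imwrite('pics/ps6.png',np.hstack([a[60:360,220:480],im[180:330,270:390,::-1].repeat(2,0).repeat(2,1),sd[90:240,400:520,::-1].repeat(2,0).repeat(2,1)]))
E
```

```text
clock: 22.95
position: [0.6657, -0.2123, 0.1465]
orientation: [[-1.0, -0.0, -0.0], [-0.0, 1.0, -0.0], [0.0, -0.0, -1.0]]
wrist_force: [-0.6, -0.3, -0.9]
finger_gap: 1.003
grip_force: 0.0
clock: 24.42
position: [0.4955, 0.0634, 0.2374]
orientation: [[-1.0, -0.001, 0.002], [-0.001, 1.0, 0.0], [-0.002, 0.0, -1.0]]
wrist_force: [0.1, -0.6, 0.4]
finger_gap: 1.002
grip_force: 0.0
[388. 135.] 55 [0.4966615  0.06310582 0.0305    ]
[319.5        176.83333333] 52 [0.49720608 0.06215707 0.0305    ]
(array([0.49645315, 0.0621925 , 0.03442105]), np.float64(2.5813351805273808e-05)) [0.49625137 0.06111159 0.23740256]
```

View pics/ps6.png

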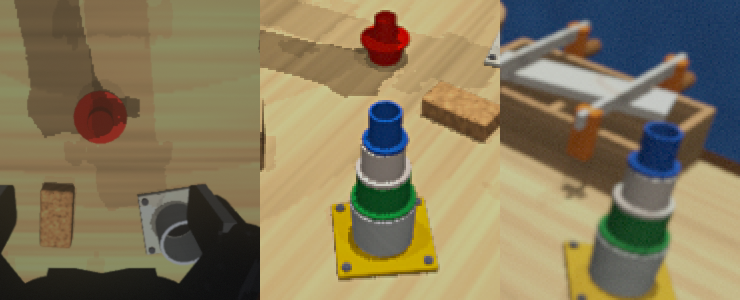

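The stack is upright, each flange on the rim below. The plug is at (0.497, 0.0625), right under the tool.

In the tool's units: 0.04 m / 0.3 = 0.1333, -0.0005 m / 0.3 = -0.0017.

```bash
python3 jog.py '[-0.0017,0.0017,0.1167,0,1,0,0,0.1333,0,1,0,0,0.1333,0,1,0,0,0.1333,0,0.8,0,0,0.1167,0,0.7,0,0,0.0233,0,0.7,0,0,0,0,0.7,0,0,0,0,0.7]'
python3 jog.py '[0,0,0,0,0,0,0,0,0,0,0,0,0,0,0,0,0,0,0,0,0,0,0,0,0,0,0,0,0,0,0,0,0,0,0]' 50
```

```text
clock: 25.23
position: [0.4969, 0.0627, 0.0408]
orientation: [[-1.0, 0.002, 0.002], [0.002, 1.0, -0.001], [-0.002, -0.001, -1.0]]
wrist_force: [1.0, 0.3, 0.1]
finger_gap: 0.698
grip_force: 0.0
clock: 25.82
position: [0.4977, 0.0643, 0.0421]
orientation: [[-1.0, 0.0, 0.005], [0.0, 1.0, 0.002], [-0.005, 0.002, -1.0]]
wrist_force: [-0.2, -0.8, 7.0]
finger_gap: 0.335
grip_force: 48.7
```

In the tool's units: -0.04 m / 0.3 = -0.1333, -0.02 m / 0.3 = -0.0667.

```bash
python3 jog.py '[0,0,-0.0667,0,0,0,0,-0.1333,0,0,0,0,-0.1333,0,0,0,0,-0.0333,0,0,0,0,0,0,0]' >/dev/null
python3 jog.py '[-0.106,0.0727,0,0,0,-0.106,0.0727,0,0,0,-0.106,0.0727,0,0,0,-0.106,0.0727,0,0,0,-0.106,0.0727,0,0,0,0,0,0,0,0,0,0,0,0,0,0,0,0,0,0]'
```

```text
clock: 26.9
position: [0.6524, 0.1724, 0.1471]
orientation: [[-1.0, -0.0, -0.005], [-0.0, 1.0, -0.002], [0.005, -0.002, -1.0]]
wrist_force: [-0.6, -0.3, -1.3]
finger_gap: 0.332
grip_force: 49.6
```

```bash
python3 jog.py '[-0.0133,0.0033,0.0667,0,0,0,0,0.0667,0,0,0,0,0,0,0,0,0,0.02,0,0,0,0,0.02,0,0,0,0,0,0,0]'
python3 jog.py '[0,0,0.0167,0,0,0,0,0.0167,0,0,0,0,0.01,0,0,0,0,0,0,0,0,0,0,0,0]'
```

```text
clock: 27.4
position: [0.6574, 0.1736, 0.0974]
orientation: [[-1.0, 0.0, -0.001], [0.0, 1.0, -0.0], [0.001, -0.0, -1.0]]
wrist_force: [0.4, 0.8, -1.7]
finger_gap: 0.333
grip_force: 49.6
clock: 27.82
position: [0.658, 0.1742, 0.0845]
orientation: [[-1.0, -0.0, -0.0], [-0.0, 1.0, -0.0], [0.0, -0.0, -1.0]]
wrist_force: [0.7, 0.9, -1.2]
finger_gap: 0.336
grip_force: 49.6
```

In the tool's units: 0.004 m / 0.3 = 0.0133, 0.003 m / 0.3 = 0.01.

```bash
python3 jog.py '[0,0,0.0133,0,0,0,0,0.01,0,0,0,0,0,0,0,0,0,0,0,0]';python3 jog.py '[0,0,0.0067,0,0,0,0,0.005,0,0,0,0,0,0,0,0,0,0,0,0]'
```

```text
clock: 28.15
position: [0.6579, 0.1741, 0.0773]
orientation: [[-1.0, -0.0, -0.001], [-0.0, 1.0, -0.0], [0.001, -0.0, -1.0]]
wrist_force: [0.7, -0.2, -1.0]
finger_gap: 0.335
grip_force: 49.6
clock: 28.48
position: [0.6586, 0.1741, 0.0749]
orientation: [[-1.0, -0.0, 0.001], [-0.0, 1.0, 0.0], [-0.001, 0.0, -1.0]]
wrist_force: [-0.7, 0.2, 1.7]
finger_gap: 0.328
grip_force: 49.5
```

In the tool's units: 0.002 m / 0.3 = 0.0067.

```bash
python3 jog.py '[0,0,0.0067,0,0,0,0,0,0,0,0,0,0,0,0]'
```

```text
clock: 28.73
position: [0.6588, 0.174, 0.0746]
orientation: [[-1.0, -0.0, 0.0], [-0.0, 1.0, 0.001], [-0.0, 0.001, -1.0]]
wrist_force: [-3.3, -0.6, 9.9]
finger_gap: 0.332
grip_force: 49.8
```

Flange is on the rim (force is rising at the expected height). Releasing and backing off.

In the tool's units: -0.001 m / 0.3 = -0.0033.

```bash
python3 jog.py '[0,0,-0.0033,0,0.5,0,0,0,0,0.7,0,0,0,0,1,0,0,0,0,1,0,0,0,0,1,0,0,0,0,1,0,0,0,0,1]'
python3 jog.py '[0,0,-0.1,0,1,0,0,-0.1333,0,1,0,0,-0.1333,0,1,0.1,0,0,0,1,0.1333,0,0,0,1,0.1333,0,0,0,1,0,0,0,0,1,0,0,0,0,1]'
python3 - <<'E'
from h import *
im=snapshot('scene');sd=snapshot('side')
f=[(get_calibration(n),flange(mask(i,'red',r))[0]) for n,i,r in(('scene',im,(370,150,440,220)),('side',sd,(290,80,360,170)))];print(f[0][1],f[1][1],tri(f))
cv2.imwrite('pics/fin.png',np.hstack([im[120:320,240:440,::-1].repeat(2,0).repeat(2,1),sd[80:280,180:380,::-1].repeat(2,0).repeat(2,1)]))
E
```

```text
clock: 29.32
position: [0.658, 0.1742, 0.073]
orientation: [[-1.0, -0.0, -0.0], [-0.0, 1.0, -0.0], [0.0, -0.0, -1.0]]
wrist_force: [0.1, -0.3, -0.1]
finger_gap: 1.0
grip_force: 0.0
clock: 29.98
position: [0.5443, 0.1741, 0.1819]
orientation: [[-1.0, -0.001, -0.005], [-0.001, 1.0, 0.001], [0.005, 0.001, -1.0]]
wrist_force: [1.2, 0.6, 0.4]
finger_gap: 1.0
grip_force: 0.0
[407.5 186.5] [323.5 134. ] (array([0.6579476 , 0.17496118, 0.06097332]), np.float64(0.0023131887591907848))
```

View pics/fin.png

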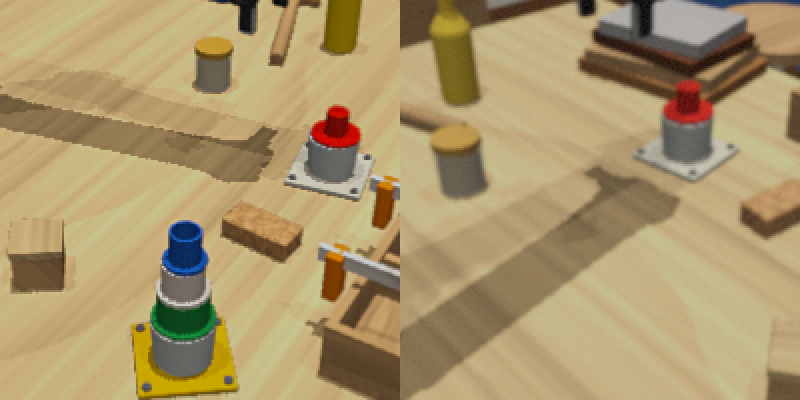

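The plug sits home on the white port, the stack stands upright, and the jar and box look undisturbed. Handing in.

```bash
python3 -c "
from workcell import env, snapshot, get_calibration
print(env.sign_off())"
```

```text
the job is handed in; nothing more can be done
None
```

The job is handed in at about 30 s on the robot's clock: the green, white and blue reducers are stacked in the yellow port and the red plug is in the white port, all upright and home in the last pictures, with the jar and box left alone; sign-off returned no verdict.

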